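Clean and load the bench polisher

TASK

Scrub out the empty polisher bowl with the long brush: three full strokes, each down to the bowl's floor and back up to the rim, then stand the brush back in its pot. Next tip the castings out of the cup into the bowl, put in every casting that lies on the bench as well, and stand the cup upright on its cork pad again. Last of all, push the polisher's switch all the way over to on, and leave the other tools where they are.

Things in the scene. Friction and masses are not known exactly. Their poses are not given: they have to be found in the camera images.
- polisher: Fixed vibrating polisher: flat grey base 200 (x, from -115 to +85) x 240 (y) x 30 mm high with an open steel bowl and a toggle switch on top. Origin: on the base's underside below the line from bowl to switch; its front faces its own -x. The bowl stands at y +35 mm of the origin, the switch at y -85 mm.
- bowl_in (a point): Centre of the inner floor of the polisher bowl, 35 mm above the bench. The bowl is round, 85 mm wide inside at its floor and 110 mm at its rim, wall 5 mm, rim 80 mm above this floor (115 mm above the bench).
- switch (a joint): Toggle switch of the polisher, rad: 0 = off (leaning to the polisher's -x by 0.5 rad), 1.0 = on (leaning to its +x by 0.5 rad). It stays where it is left. It pivots about the polisher's y axis, 52 mm above the bench; lever 60 mm long, on a block 70 x 50 x 25 mm.
- switch_tip (a point): Centre of the 26 mm black ball at the end of the switch lever, about 105 mm above the bench.
- stand: Fixed white ceramic brush pot, round, 62 mm outside, flaring to 72 mm at the rim, 65 mm high, inside 54 mm wide, inner floor 6 mm up. Origin: centre of its underside.
- brush: Long brush standing upright in the pot, 195 mm long: round black bristle head 44 to 49 mm wide over the lowest 60 mm (flat end), thin 8 mm steel stem, round wooden handle 18 mm thick from 115 to 195 mm. Origin: centre of the bristle head's end; z runs up the handle. 90 g.
- brush_grip (a point): Point on the brush axis in the wooden handle, 170 mm above the end of the head: where to grip from above.
- pad: Fixed flat cork pad 130 x 130 x 4 mm, on which the cup stands. Origin: centre of its underside; its top is 4 mm above the bench.
- cup: Aluminium pouring cup, flared: 62 mm wide at its foot, 100 mm at its rim, 62 mm high, wall 4 mm, with a straight wooden bar handle that runs out level along the cup's -x from x -42 to x -142 mm, 12 mm wide, 14 mm tall, its middle 45 mm above the cup's foot. Origin: centre of the foot's underside. It holds castings at the start. 120 g empty.
- cup_grip (a point): Middle of the cup's handle, 92 mm out from the cup's axis and 45 mm above its foot: where to pinch it from above.
- cup_rim (a point): Centre of the cup's mouth, 62 mm above its foot.
- cast1: Rough brass casting: a chunky barrel 18 mm wide and 16 mm high with bevelled ends (11 mm flats), 22 g. Origin: centre of its lower flat end, z along its axis. Starts in the cup. May be absent.
- cast2: Rough brass casting: a chunky barrel 18 mm wide and 16 mm high with bevelled ends (11 mm flats), 22 g. Origin: centre of its lower flat end, z along its axis. Starts in the cup. May be absent.
- cast3: Rough brass casting: a chunky barrel 18 mm wide and 16 mm high with bevelled ends (11 mm flats), 22 g. Origin: centre of its lower flat end, z along its axis. Starts in the cup. May be absent.
- cast4: Rough brass casting: a chunky barrel 18 mm wide and 16 mm high with bevelled ends (11 mm flats), 22 g. Origin: centre of its lower flat end, z along its axis. Starts in the cup. May be absent.
- cast5: Rough brass casting: a chunky barrel 18 mm wide and 16 mm high with bevelled ends (11 mm flats), 22 g. Origin: centre of its lower flat end, z along its axis. Starts in the cup. May be absent.
- cast6: Rough brass casting: a chunky barrel 18 mm wide and 16 mm high with bevelled ends (11 mm flats), 22 g. Origin: centre of its lower flat end, z along its axis. Starts standing loose on the bench in front of the polisher. May be absent.
- cast7: Rough brass casting: a chunky barrel 18 mm wide and 16 mm high with bevelled ends (11 mm flats), 22 g. Origin: centre of its lower flat end, z along its axis. Starts standing loose on the bench in front of the polisher. May be absent.
- cast8: Rough brass casting: a chunky barrel 18 mm wide and 16 mm high with bevelled ends (11 mm flats), 22 g. Origin: centre of its lower flat end, z along its axis. Starts standing loose on the bench in front of the polisher. May be absent.
- tin: Bystander, not to be disturbed: low open steel tin, 60 mm wide, 26 mm high, near the robot.
- clamp: Bystander, not to be disturbed: wooden ring clamp, 30 x 110 x 40 mm, near the robot.
- jar: Bystander, not to be disturbed: amber glass jar, 64 mm wide, 75 mm high, at the back right.
- mandrel: Bystander, not to be disturbed: tapered steel ring stick lying at the back left, 240 mm long, up to 24 mm thick.
Things that resemble listed ones, but are neither listed nor needed, are in the scene too. Of the things like the pad, leave any that is green or purple; of the rest the larger one is meant.

How it is judged:
By the outcome, as a careful person would: the job done as asked, in the order asked, and still so for the second after the job is handed in, with the robot touching nothing.
Of cast1, cast2, cast3, cast4, cast5, cast6, cast7, cast8 only 6 to 8 are there at a start; the rules pass over those that are not, and their reading is None.
At some moment in a run one of cast6, cast7, cast8 may be knocked a few centimetres aside while the robot is not near it.
It also fails if it takes over 208 s, if anything falls off the work surface, if the arm or the gripper's body presses on something with over 40 N, if the wrist force passes 120 N, or if a joint passes its speed limit or range.

ROBOT

A 6-joint arm with a two-finger parallel gripper is mounted at the origin on the work surface. World frame = base frame: x ahead of the robot, y to its left, z up, the work surface at z = 0. Lengths are in m, angles in rad, forces in N, time in s.
With the tool pointing down it reaches from about 0.25 to 0.85 m from the base axis. Payload 12.5 kg.
Tool frame: the origin (TCP) lies between the finger pads; the fingertips stand 14 mm ahead of it and the grasp point (between the pads) lies 5 mm behind it (tcp_to_tips is the distance from the TCP to the fingertips, in m); z points along the fingers, y is the line along which they close (so a half turn about z gives the same grasp; the last joint's range is limited). The gripper opens to 93 mm and grips with 3 to 60 N. Pads are 15 mm wide; open, the fingers measure 128 mm over their backs; the gripper's body (75 mm by 188 mm) begins 65 mm behind the grasp point.
Start: joints at [-1.205, 0.351, 1.652, -0, 1.139, -0.085], TCP at [0.24, -0.495, 0.233] pointing down, gripper open.
Joint ranges: [-2.75, 2.75], [-0.79, 2.1], [0.01, 2.65], [-1.57, 4.71], [0.07, 3.14], [-2.87, 2.87]. Speed limits (rad/s): [2.22, 2.22, 2.79, 3.14, 3.14, 3.14].

INTERFACE

Orientations are given as a unit quaternion [x, y, z, w].
In Python, from plant import * gives the robot as it stands.
- The arm moves only by the shell command python3 -m creep 'ROWS' [OPENING] [FORCE]. ROWS is JSON, a list that holds one entry, the list of rows, each a list of 6 numbers: the shift along the tool's x, y, z normalised to -1 to 1, where 1 is 0.4 m, then the turn, a rotation vector about the tool's x, y, z normalised to -1 to 1, where 1 is 60 degrees. In form: [[[x, y, z, ax, ay, az], ...]]. A call has 1 to 20 rows; each row is the pose to reach, as a shift and turn from the pose commanded when the call began, along the tool's axes at that moment; what a row does not reach only later rows make up. A row lasts 1/10 s, in which the tool goes at most 50 mm and 8.59 degrees, less where a joint would pass 70% of its speed; a pose out of reach is approached as far as the arm can. A call with a number of a shift or a turn outside -1 to 1 is refused whole. A call with a gripper value outside its range is refused whole. OPENING is the opening, from -1 (shut) to 1 (fully open), set as the call begins (- or left out, the last holds). The fingers move at their own pace and stop on an object; FORCE is the grip in N (left out, the last holds). Time passes only in rows, so rows that repeat a pose let the fingers close. It gives the time, the measured TCP pose, the force, the opening and the grip force at its end, in the units of the state.
- observe(): the state, without advancing time (a new reading comes with each control period).
- camera(name): name is "scene" or "top"; returns the picture (420x560x3 uint8, blue, green, red); there is no depth.
- camera_model(name): a dict with "fx", "fy", "cx", "cy" (pixels), "R" (3x3) and "t" (3): a world point X has camera coordinates R X + t. Camera axes: x right, y down, z forward; pixel columns grow to the right and rows downward; lengths in m; the calibration is good to about 2 mm. A picture is of the moment at which its call begins. camera_model takes no time and is no camera call.
- sign_off(): hands the job in; it is judged then, once.
The state is a dict: "time": time; "joints": joint angles; "joint_velocities": joint speeds; "joint_torque": joint torques, N m; "tcp_pos": TCP position; "orientation": TCP orientation; "wrist_force": force on the tool from outside, world axes, zero at the start; "ft_torque": the same for the moment, N m; "opening": finger opening in m; "gripper_force": force on a finger pad.
Only numpy, scipy, OpenCV 4.12 (cv2) and the standard library are available. Lean on these libraries where they do the work, as an engineer would, in place of code of your own. Each camera call takes 0.05 s, during which the arm holds its last target. There are 200 camera calls.

## Working session

There is one attempt and no reset: what is moved stays moved. The work goes in short steps, Python scripts to look and compute and a shell command to move; the robot and the scene stay as the last step left them, time stands still between calls to the robot, and variables do not carry over. Pictures are saved under pics/ and viewed, at most 14 in all, crops included, and the job is handed in when it is done.

```bash
ls; mkdir -p pics; python3 - <<'E'
from plant import *
import cv2
for n in("scene","top"):
    cv2.imwrite(f"pics/{n}0.png",camera(n)); m=camera_model(n); print(n,m)
print(observe())
E
```

```text
pics
scene {'fx': 481.45205537774734, 'fy': 481.45205537774734, 'cx': 283.87436738951646, 'cy': 207.97957120127904, 'R': array([[-0.87710351,  0.48026088, -0.00623906],
       [ 0.38022069,  0.68634546, -0.61996946],
       [-0.29346493, -0.54614961, -0.78460114]]), 't': array([ 0.46235808, -0.18667707,  1.46517824])}
top {'fx': 405.9555825032696, 'fy': 405.9555825032696, 'cx': 281.4256534939081, 'cy': 211.37072748349283, 'R': array([[ 0.00623791, -0.99991471,  0.0114746 ],
       [-0.99375111, -0.00747747, -0.11136795],
       [ 0.11144425, -0.01070819, -0.99371299]]), 't': array([0.08372691, 0.56395986, 1.01165852])}
{'time': 0.1, 'joints': array([-1.20456532e+00,  3.51168775e-01,  1.65234841e+00, -2.09281474e-05,
        1.13910156e+00, -8.45682657e-02]), 'joint_velocities': array([-0.0018291 , -0.00051002, -0.00139837,  0.00038138, -0.00178184,
        0.00168891]), 'joint_torque': array([ 9.03250966e-04, -4.98032427e+01, -2.85706812e+01,  7.00371293e-02,
        2.38941918e-02, -4.04792104e-05]), 'tcp_pos': array([ 0.23955619, -0.49476467,  0.23216714]), 'orientation': array([ 9.74703760e-01,  2.23500151e-01, -8.14216924e-05, -5.06629839e-04]), 'wrist_force': array([ 0.00804001,  0.17459722, -0.68208661]), 'ft_torque': array([ 0.07515839, -0.02093373,  0.05284626]), 'gripper_force': 0.0, 'opening': 0.0929204729634496}
```

View pics/scene0.png

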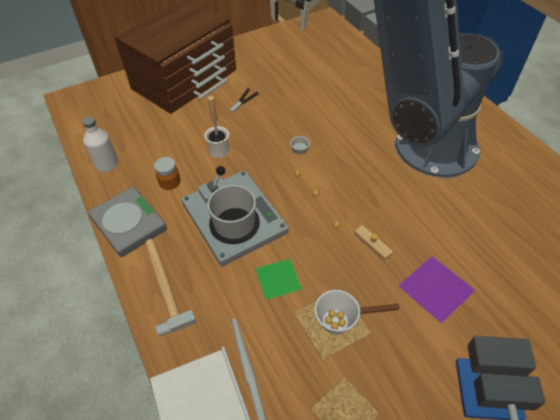

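View pics/top0.png

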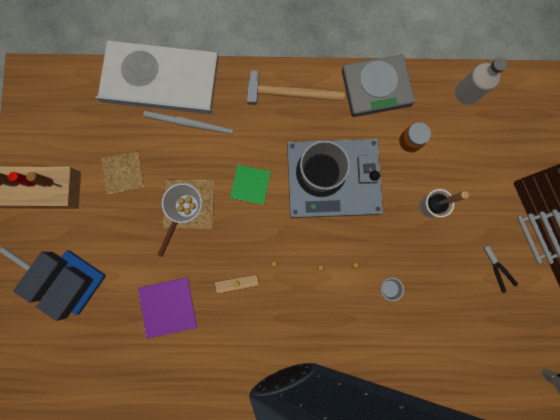

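The scene view shows the bowl at (234,205), the switch ball at (221,171), the brush handle at (212,100), the cup at (337,312) with its handle to (398,307), and bench castings at (298,173), (316,193) and (337,225). The top view shows the same castings at (356,265), (321,268) and (275,264).

Pad candidates in the top view are cork (187,204), cork (122,172), green (251,185) and purple (167,307). Green and purple are excluded. Of the two cork pads, (187,204) is larger and carries the cup, so that is the one meant. I'll confirm it in an enlarged crop.

```bash
cat > h.py <<'E'
from plant import *
import numpy as np, cv2
from scipy.spatial.transform import Rotation as Ro
M={n:camera_model(n) for n in("scene","top")}
def P(n):
    m=M[n]; K=np.array([[m["fx"],0,m["cx"]],[0,m["fy"],m["cy"]],[0,0,1]]); return K@np.c_[m["R"],m["t"]]
def tri(s,t):
    X=cv2.triangulatePoints(P("scene"),P("top"),np.array(s,float).reshape(2,1),np.array(t,float).reshape(2,1))[:,0]; return X[:3]/X[3]
def at(n,uv,z):
    p=P(n); H=np.c_[p[:,0],p[:,1],p[:,2]*z+p[:,3]]; q=np.linalg.solve(H,[uv[0],uv[1],1]); return q[:2]/q[2]
def px(n,X):
    q=P(n)@np.r_[X,1]; return q[:2]/q[2]
def rel(pos,R=None):
    "row for goal TCP pos (and rotation) from the present measured pose"
    o=observe(); R0=Ro.from_quat(o["orientation"])
    d=R0.inv().apply(np.array(pos)-o["tcp_pos"])/0.4
    r=np.zeros(3) if R is None else (R0.inv()*R).as_rotvec()/np.radians(60)
    return np.round(np.r_[d,r],4)
def down(yaw):
    "tool down, tool y at world angle yaw"
    y=np.array([np.cos(yaw),np.sin(yaw),0]); z=np.array([0,0,-1.]); return Ro.from_matrix(np.c_[np.cross(y,z),y,z])
def crop(img,u0,v0,u1,v1,k): return cv2.resize(img[v0:v1,u0:u1],None,fx=k,fy=k,interpolation=cv2.INTER_CUBIC)
E
python3 - <<'E'
from h import *
for nm,s,t in [("swball",(221,171),(375,175)),("brushtop",(211,98),(465,195)),("c_a",(298,173),(356,265)),("c_b",(316,193),(321,268)),("c_c",(337,225),(275,264)),("hand_end",(398,307),(162,254)),("knob",(374,238),(238,284))]:
    print(nm,tri(s,t).round(4))
a=cv2.imread("pics/top0.png"); b=cv2.imread("pics/scene0.png")
A=crop(a,95,135,245,260,2.6); 
B=crop(a,280,130,480,230,2); 
C=crop(b,290,280,410,420,2.6)[:325]; D=crop(b,175,85,295,265,1.5)
W=np.zeros((600,800,3),np.uint8)
for im,x,y in((A,0,0),(B,400,0),(C,0,330),(D,330,330),):
    h,w=min(im.shape[0],600-y),min(im.shape[1],800-x); W[y:y+h,x:x+w]=im[:h,:w]
E_=crop(a,210,250,370,300,1.8); W[330:330+90,512:800]=E_[:90,:288]
E2=crop(b,285,160,395,260,1.7); W[425:595,515:702]=E2[:170,:187]
cv2.imwrite("pics/crop1.png",W)
E
```

```text
swball [ 0.6435 -0.1362  0.1013]
brushtop [ 0.5829 -0.31    0.1961]
c_a [ 0.4252 -0.1053  0.0069]
c_b [ 0.4178 -0.0151  0.0063]
c_c [0.4262 0.1051 0.0041]
hand_end [0.4491 0.3882 0.0435]
knob [0.3761 0.198  0.0256]
```

View pics/crop1.png

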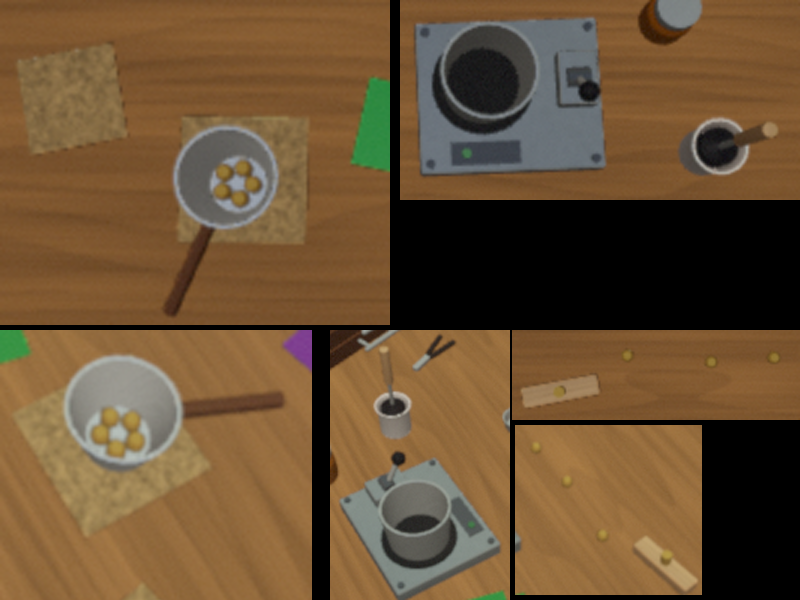

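The crop confirms it. The cup with five castings stands on the larger cork pad, centred near top (187,204). The other cork at (122,172) is smaller. Three castings lie loose on the bench. Now for precise fits.

```bash
cat > fit.py <<'E'
from h import *
from scipy.optimize import differential_evolution as DE
from scipy.ndimage import map_coordinates as mc
th=np.linspace(0,2*np.pi,90)
def grad(im):
    g=cv2.GaussianBlur(im,(0,0),1.0).astype(np.float32); return np.sqrt(sum(cv2.Sobel(g,cv2.CV_32F,*d)**2 for d in((1,0),(0,1))).sum(2))
def proj(n,X):
    q=P(n)@np.r_[X,np.ones((1,X.shape[1]))]; return q[:2]/q[2]
def circ(G,x,y,z,r,free=(.03,.03,.02)):
    def f(p):
        X=np.array([p[0]+r*np.cos(th),p[1]+r*np.sin(th),0*th+p[2]])
        return -sum(np.mean(np.minimum(mc(G[n],proj(n,X)[::-1],order=1),np.percentile(G[n],99))) for n in G)
    s=DE(f,[(c-d,c+d) for c,d in zip((x,y,z),free)],seed=1,popsize=25); return s.x,s.fun
def blob(im,u,v,w=8):
    "centroid of pixels unlike the surroundings"
    u,v=int(u),int(v); p=im[v-w:v+w+1,u-w:u+w+1].astype(float); d=np.linalg.norm(cv2.GaussianBlur(p,(0,0),.7)-np.median(p.reshape(-1,3),0),axis=2)
    k=d*(d>.5*d.max()); yy,xx=np.mgrid[-w:w+1,-w:w+1]; return u+(k*xx).sum()/k.sum(),v+(k*yy).sum()/k.sum()
E
python3 - <<'E'
from fit import *
I={n:cv2.imread(f"pics/{n}0.png") for n in("scene","top")}; G={n:grad(I[n]) for n in I}
for nm,r,z,t in [("bowl_out",.06,.115,(324.5,166)),("bowl_in",.055,.115,(324.5,166)),("cup",.05,.066,(182,203)),("pot",.036,.065,(440,203))]:
    x,y=at("top",t,z); print(nm,np.round((x,y),4),*[np.round(a,4) for a in circ(G,x,y,z,r)])
for s,t in [((298,173),(356,265)),((316,193),(321,268)),((337,225),(275,264))]:
    a,b=blob(I["scene"],*s),blob(I["top"],*t); print(np.round(a+b,1),tri(a,b).round(4), at("top",b,.008).round(4), at("scene",a,.008).round(4))
for c in [(288,142),(377,139),(382,215),(291,216.5)]: print("corner",at("top",c,.03).round(4))
g=tri((398,306.5),(161.5,253.5)); print("handle end",g)
# pad corners (crop scale 2.6)
for c in [(180,117),(308,118),(306,243),(178,241)]: print("pad",at("top",(95+c[0]/2.6,135+c[1]/2.6),.004).round(4))
# brush top centre & stem
print(tri((211,97),(464.5,195)))
E
```

```text
bowl_out [ 0.664  -0.0139] [ 0.6654 -0.0134  0.1051] -320.6175
bowl_in [ 0.664  -0.0139] [ 0.668  -0.0141  0.1139] -414.9629
cup [0.5785 0.3347] [0.5791 0.3368 0.0671] -417.5998
pot [ 0.5836 -0.3086] [ 0.5839 -0.3047  0.0709] -465.5212
[296.8 173.7 355.5 264.8] [ 0.4273 -0.1056  0.0042] [ 0.4281 -0.1055] [ 0.4286 -0.1022]
[314.5 193.5 320.4 267.4] [ 0.4211 -0.0148  0.006 ] [ 0.4209 -0.0144] [ 0.4222 -0.0136]
[335.9 224.9 273.5 263.5] [0.4295 0.1074 0.009 ] [0.43  0.107] [0.4286 0.1071]
corner [0.7466 0.0715]
corner [ 0.757  -0.1626]
corner [ 0.556  -0.1715]
corner [0.5504 0.0629]
handle end [0.45027318 0.3884455  0.04750443]
pad [0.6477 0.3984]
pad [0.6478 0.2681]
pad [0.52  0.267]
pad [0.5211 0.3955]
[ 0.58278424 -0.30702015  0.20129952]
```

```bash
python3 - <<'E'
from h import *
print(rel((.583,-.306,.32),down(-np.pi/2)))
E
```

```text
[ 9.785e-01 -5.090e-02 -2.195e-01 -1.000e-03  2.000e-04  4.305e-01]
```

```bash
python3 -m creep '[[[0.12,-0.006,-0.11,0,0,0.1],[0.25,-0.015,-0.2195,0,0,0.2],[0.9785,-0.051,-0.2195,0,0,0.43],[0.9785,-0.051,-0.2195,0,0,0.43],[0.9785,-0.051,-0.2195,0,0,0.43],[0.9785,-0.051,-0.2195,0,0,0.43],[0.9785,-0.051,-0.2195,0,0,0.43],[0.9785,-0.051,-0.2195,0,0,0.43],[0.9785,-0.051,-0.2195,0,0,0.43],[0.9785,-0.051,-0.2195,0,0,0.43],[0.9785,-0.051,-0.2195,0,0,0.43],[0.9785,-0.051,-0.2195,0,0,0.43]]]' 0.2 40; python3 - <<'E'
from h import *
o=observe();print(o["joints"].round(2),rel((.583,-.3065,.171),down(-np.pi/2)))
E
```

```text
time: 1.3
tcp_pos: [0.5821, -0.3069, 0.3203]
orientation: [1.0, -0.0, -0.0, -0.0]
wrist_force: [0.5, -1.3, 0.2]
opening: 0.0558
gripper_force: 0.0
[-0.56  0.49  1.23 -0.    1.42  1.02] [ 2.500e-03 -1.000e-03  3.732e-01 -1.000e-04  6.000e-04 -5.000e-04]
```

```bash
python3 -m creep '[[[0.002,0,0.09,0,0,0],[0.002,0,0.18,0,0,0],[0.002,0,0.27,0,0,0],[0.002,0,0.32,0,0,0],[0.002,0,0.35,0,0,0],[0.002,0,0.373,0,0,0],[0.002,0,0.373,0,0,0],[0.002,0,0.373,0,0,0]]]'; python3 -m creep '[[[0,0,0,0,0,0],[0,0,0,0,0,0],[0,0,0,0,0,0],[0,0,0,0,0,0],[0,0,0,0,0,0],[0,0,0,0,0,0]]]' -1 50
```

```text
time: 2.1
tcp_pos: [0.5841, -0.3066, 0.1723]
orientation: [1.0, 0.0, 0.001, 0.0]
wrist_force: [0.1, -0.3, 0.6]
opening: 0.0559
gripper_force: 0.0
time: 2.7
tcp_pos: [0.5838, -0.3061, 0.1712]
orientation: [1.0, 0.0, -0.0, -0.0]
wrist_force: [0.8, -0.1, -1.1]
opening: 0.0176
gripper_force: 50.0
```

```bash
python3 -m creep '[[[0,0,-0.05,0,0,0],[0,0,-0.15,0,0,0],[0,0,-0.25,0,0,0],[0,0,-0.35,0,0,0],[0,0,-0.38,0,0,0],[0,0,-0.4,0,0,0],[0,0,-0.4,0,0,0]]]'; python3 - <<'E'
from h import *
cv2.imwrite("pics/s1.png",np.hstack([crop(camera("scene"),140,20,340,270,2),crop(camera("top"),290,110,490,360,2)]))
print(rel((.667,-.0137,.335),down(-np.pi/2)),observe()["opening"])
E
```

```text
time: 3.4
tcp_pos: [0.5838, -0.3061, 0.3306]
orientation: [1.0, 0.0, -0.0, -0.0]
wrist_force: [-0.4, -0.2, -1.7]
opening: 0.0175
gripper_force: 50.0
[ 2.091e-01 -7.305e-01 -1.380e-02 -1.400e-03  2.300e-03  4.000e-04] 0.017605260254105057
```

View pics/s1.png

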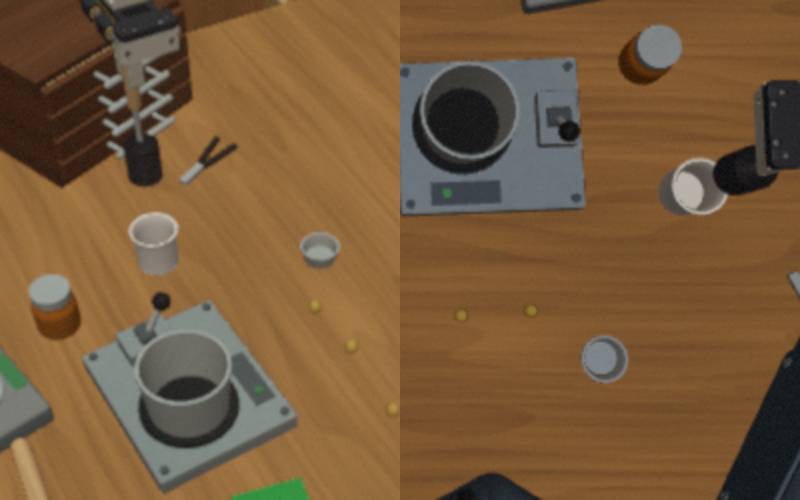

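The crop shows the brush held upright and clear of the pot, with its head at crop (145,160) and the pot empty at (158,240). Next I move over the bowl.

```bash
python3 -m creep '[[[0.02,-0.07,-0.014,0,0,0],[0.05,-0.18,-0.014,0,0,0],[0.08,-0.29,-0.014,0,0,0],[0.11,-0.4,-0.014,0,0,0],[0.14,-0.51,-0.014,0,0,0],[0.17,-0.62,-0.014,0,0,0],[0.2,-0.69,-0.014,0,0,0],[0.209,-0.7305,-0.014,0,0,0],[0.209,-0.7305,-0.014,0,0,0],[0.209,-0.7305,-0.014,0,0,0],[0.209,-0.7305,-0.014,0,0,0],[0.209,-0.7305,-0.014,0,0,0]]]';  python3 - <<'E'
from h import *
cv2.imwrite("pics/s2.png",np.hstack([crop(camera("scene"),140,70,340,270,2),crop(camera("top"),250,90,450,290,2)]))
print(rel((.667,-.0137,.205),down(-np.pi/2)))
E
```

```text
time: 4.7
tcp_pos: [0.6671, -0.0153, 0.3369]
orientation: [1.0, -0.001, -0.0, 0.0]
wrist_force: [-0.5, 0.3, -1.0]
opening: 0.017
gripper_force: 50.0
[-4.000e-04 -2.900e-03  3.298e-01  0.000e+00 -1.000e-04 -6.000e-04]
```

View pics/s2.png

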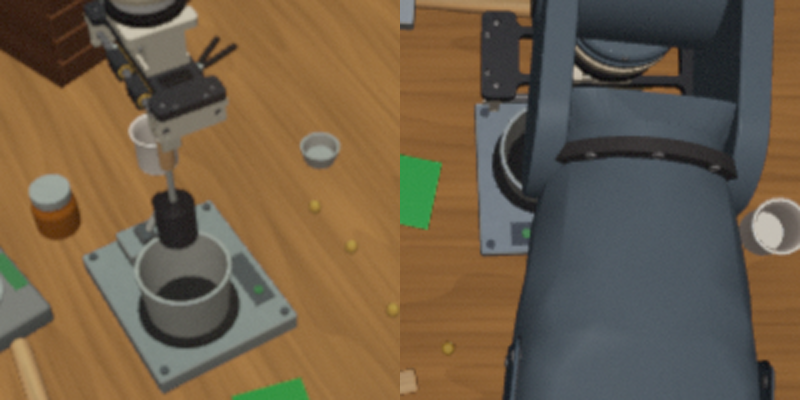

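The brush hangs upright over the bowl, with its end at scene (229,190). First stroke down.

```bash
python3 -m creep '[[[0,0,0.06,0,0,0],[0,0,0.14,0,0,0],[0,0,0.22,0,0,0],[0,0,0.28,0,0,0],[0,0,0.31,0,0,0],[0,0,0.325,0,0,0],[0,0,0.333,0,0,0],[0,0,0.338,0,0,0],[0,0,0.338,0,0,0],[0,0,0.338,0,0,0]]]'
```

```text
time: 5.8
tcp_pos: [0.6676, -0.0139, 0.2024]
orientation: [1.0, 0.0, 0.001, 0.0]
wrist_force: [-0.5, -0.1, -0.7]
opening: 0.0174
gripper_force: 50.0
```

```bash
python3 -m creep '[[[0,0,0.004,0,0,0],[0,0,0.008,0,0,0],[0,0,0.008,0,0,0],[0,0,0.008,0,0,0]]]'
```

```text
time: 6.2
tcp_pos: [0.6679, -0.014, 0.2]
orientation: [1.0, 0.0, 0.001, 0.0]
wrist_force: [-1.6, -0.3, 9.0]
opening: 0.0172
gripper_force: 50.0
```

```bash
python3 -m creep '[[[0,0,-0.08,0,0,0],[0,0,-0.17,0,0,0],[0,0,-0.225,0,0,0],[0,0,-0.23,0,0,0],[0,0,-0.23,0,0,0],[0,0,-0.15,0,0,0],[0,0,-0.07,0,0,0],[0,0,-0.02,0,0,0],[0,0,-0.005,0,0,0],[0,0,0,0,0,0],[0,0,0,0,0,0],[0,0,0,0,0,0]]]'; python3 -m creep '[[[0,0,-0.08,0,0,0],[0,0,-0.17,0,0,0],[0,0,-0.225,0,0,0],[0,0,-0.23,0,0,0],[0,0,-0.23,0,0,0],[0,0,-0.15,0,0,0],[0,0,-0.07,0,0,0],[0,0,-0.02,0,0,0],[0,0,-0.005,0,0,0],[0,0,0.002,0,0,0],[0,0,0.002,0,0,0],[0,0,0.002,0,0,0]]]'
python3 -m creep '[[[0,0,-0.08,0,0,0],[0,0,-0.17,0,0,0],[0,0,-0.225,0,0,0],[0,0,-0.23,0,0,0],[0,0,-0.33,0,0,0],[0,0,-0.34,0,0,0],[0,0,-0.34,0,0,0],[0,0,-0.34,0,0,0]]]'; python3 - <<'E'
from h import *
print(rel((.5838,-.3061,.335),down(-np.pi/2)))
E
```

```text
time: 7.4
tcp_pos: [0.6669, -0.0139, 0.1977]
orientation: [1.0, 0.0, -0.001, -0.0]
wrist_force: [-0.4, -0.5, 1.3]
opening: 0.0176
gripper_force: 50.0
time: 8.6
tcp_pos: [0.6668, -0.0138, 0.1971]
orientation: [1.0, 0.0, -0.001, -0.0]
wrist_force: [-2.1, 0.5, 7.3]
opening: 0.0173
gripper_force: 50.0
time: 9.4
tcp_pos: [0.6668, -0.0139, 0.331]
orientation: [1.0, 0.0, -0.002, -0.0]
wrist_force: [0.5, -0.4, -1.0]
opening: 0.0173
gripper_force: 50.0
[-2.078e-01  7.304e-01 -9.500e-03 -3.000e-04  3.300e-03  4.000e-04]
```

```bash
python3 -m creep '[[[-0.02,0.07,-0.01,0,0,0],[-0.05,0.18,-0.01,0,0,0],[-0.08,0.29,-0.01,0,0,0],[-0.11,0.4,-0.01,0,0,0],[-0.14,0.51,-0.01,0,0,0],[-0.17,0.62,-0.01,0,0,0],[-0.2,0.69,-0.01,0,0,0],[-0.208,0.7304,-0.01,0,0,0],[-0.208,0.7304,-0.01,0,0,0],[-0.208,0.7304,-0.01,0,0,0],[-0.208,0.7304,-0.01,0,0,0],[-0.208,0.7304,-0.01,0,0,0]]]';  python3 - <<'E'
from h import *
cv2.imwrite("pics/s3.png",np.hstack([crop(camera("scene"),150,20,290,180,2.5),crop(camera("top"),390,120,540,280,2.5)]))
print(rel((.5838,-.3061,.172),down(-np.pi/2)), px("scene",(.5838,-.3061,.17)),px("top",(.5838,-.3061,.17)))
E
```

```text
time: 10.6
tcp_pos: [0.5848, -0.3048, 0.3376]
orientation: [1.0, 0.001, 0.0, -0.0]
wrist_force: [0.6, 0.6, -0.3]
opening: 0.0168
gripper_force: 50.0
[-2.200e-03  2.200e-03  4.142e-01 -0.000e+00 -1.000e-04  1.600e-03] [212.1583366  106.37297534] [457.60611149 196.73968595]
```

View pics/s3.png

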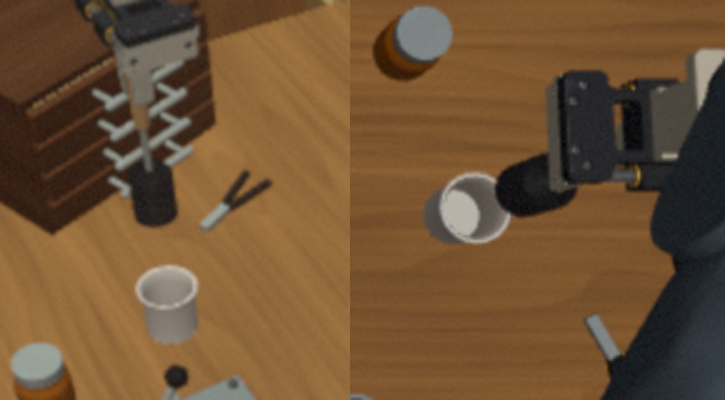

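The brush is upright above the pot, with its end at scene (212,104) as predicted. Lowering now.

```bash
python3 -m creep '[[[-0.002,0.002,0.07,0,0,0],[-0.002,0.002,0.14,0,0,0],[-0.002,0.002,0.2,0,0,0],[-0.002,0.002,0.25,0,0,0],[-0.002,0.002,0.27,0,0,0],[-0.002,0.002,0.29,0,0,0],[-0.002,0.002,0.29,0,0,0]]]'; python3 -m creep '[[[0,0,0.03,0,0,0],[0,0,0.06,0,0,0],[0,0,0.09,0,0,0],[0,0,0.115,0,0,0],[0,0,0.115,0,0,0],[0,0,0.115,0,0,0],[0,0,0.12,0,0,0],[0,0,0.12,0,0,0]]]'
```

```text
time: 11.4
tcp_pos: [0.5835, -0.3067, 0.2214]
orientation: [1.0, 0.0, -0.0, -0.0]
wrist_force: [0.8, 0.0, -0.2]
opening: 0.0177
gripper_force: 50.0
time: 12.2
tcp_pos: [0.5835, -0.307, 0.1739]
orientation: [1.0, 0.0, 0.0, 0.0]
wrist_force: [0.1, -0.3, -0.9]
opening: 0.0175
gripper_force: 50.0
```

```bash
python3 -m creep '[[[0,0,0.005,0,0,0],[0,0,0.01,0,0,0],[0,0,0.01,0,0,0]]]'; python3 -m creep '[[[0,0,0.003,0,0,0],[0,0,0.006,0,0,0],[0,0,0.006,0,0,0]]]'
```

```text
time: 12.5
tcp_pos: [0.5833, -0.3068, 0.1693]
orientation: [1.0, 0.0, -0.0, -0.0]
wrist_force: [0.3, 0.1, -1.4]
opening: 0.0176
gripper_force: 50.0
time: 12.8
tcp_pos: [0.5837, -0.307, 0.1681]
orientation: [1.0, 0.0, 0.0, 0.0]
wrist_force: [-1.1, 1.0, 5.2]
opening: 0.0171
gripper_force: 50.0
```

```bash
python3 -m creep '[[[0,0,0,0,0,0],[0,0,0,0,0,0],[0,0,0,0,0,0],[0,0,0,0,0,0],[0,0,-0.06,0,0,0],[0,0,-0.16,0,0,0],[0,0,-0.26,0,0,0],[0,0,-0.36,0,0,0],[0,0,-0.4,0,0,0],[0,0,-0.4,0,0,0],[0,0,-0.4,0,0,0]]]' 0.2 50;  python3 - <<'E'
from h import *
a=np.radians(-21.8); print(rel((.4936,.371,.25),down(a-np.pi/2)))
cv2.imwrite("pics/s4.png",np.hstack([crop(camera("scene"),150,40,290,180,2.5),crop(camera("top"),390,120,540,260,2.5)]))
E
```

```text
time: 13.9
tcp_pos: [0.5832, -0.3068, 0.3261]
orientation: [1.0, 0.0, -0.001, -0.0]
wrist_force: [0.4, -0.3, -0.4]
opening: 0.0556
gripper_force: 0.0
[-2.2300e-01 -1.6944e+00  1.9150e-01 -4.0000e-04  1.1000e-03  3.6380e-01]
```

View pics/s4.png

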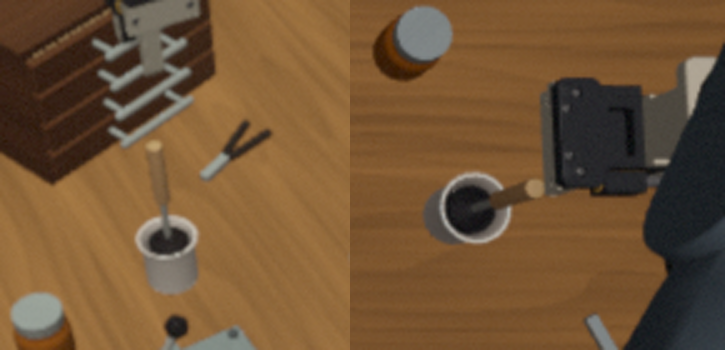

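The brush stands in its pot, with its handle top at crop (155,147). Next I go to the cup.

```bash
python3 -m creep '[[[-0.02,-0.1,0,0,0,0.03],[-0.04,-0.2,0,0,0,0.06],[-0.06,-0.31,0,0,0,0.09],[-0.08,-0.42,0,0,0,0.12],[-0.1,-0.53,0,0,0,0.15],[-0.12,-0.64,0,0,0,0.18],[-0.14,-0.75,0,0,0,0.2],[-0.15,-0.85,0,0,0,0.22],[-0.15,-0.95,0,0,0,0.24],[-0.15,-0.95,0,0,0,0.24]]]'; python3 - <<'E'
from h import *
a=np.radians(-21.8); print(rel((.4936,.371,.25),down(a-np.pi/2)))
E
```

```text
time: 15.0
tcp_pos: [0.5225, 0.0767, 0.326]
orientation: [0.992, -0.123, -0.001, -0.0]
wrist_force: [-0.0, -0.6, -0.4]
opening: 0.0555
gripper_force: 0.0
[-2.499e-01 -6.957e-01  1.908e-01 -1.000e-04  2.000e-03  1.269e-01]
```

```bash
python3 -m creep '[[[-0.03,-0.1,0.02,0,0,0.02],[-0.07,-0.2,0.05,0,0,0.04],[-0.11,-0.31,0.08,0,0,0.06],[-0.15,-0.42,0.11,0,0,0.08],[-0.19,-0.53,0.14,0,0,0.1],[-0.23,-0.63,0.17,0,0,0.12],[-0.25,-0.6957,0.19,0,0,0.127],[-0.25,-0.6957,0.19,0,0,0.127],[-0.25,-0.6957,0.19,0,0,0.127],[-0.25,-0.6957,0.19,0,0,0.127],[-0.25,-0.6957,0.19,0,0,0.127]]]'; python3 - <<'E'
from fit import *
I={n:camera(n) for n in("scene","top")}; G={n:grad(I[n]) for n in I}
s=circ({"scene":G["scene"]},.579,.337,.066,.05,(.015,.015,.0005)); print(s)
for n in I: 
    for k,(x,y,z) in {"grip":(.4936,.371,.056),"end":(.4472,.3894,.056),"rt":(.579,.3368,.066)}.items(): cv2.circle(I[n],tuple(int(round(16*v)) for v in px(n,(x,y,z))),16,(0,0,255),1,shift=4)
cv2.imwrite("pics/s5.png",np.hstack([crop(I["scene"],280,200,440,360,2.5),crop(I["top"],130,150,290,310,2.5)]))
a=np.radians(-21.8);print(rel((.4936,.371,.044),down(a-np.pi/2)))
E
```

```text
time: 16.1
tcp_pos: [0.496, 0.3663, 0.2516]
orientation: [0.982, -0.191, 0.0, -0.0]
wrist_force: [-0.7, 0.3, 1.0]
opening: 0.0557
gripper_force: 0.0
(array([0.57856963, 0.33689548, 0.06634135]), np.float64(-235.76589965820312))
[-9.500e-03 -7.900e-03  5.191e-01 -4.000e-04 -3.000e-04 -4.200e-03]
```

View pics/s5.png

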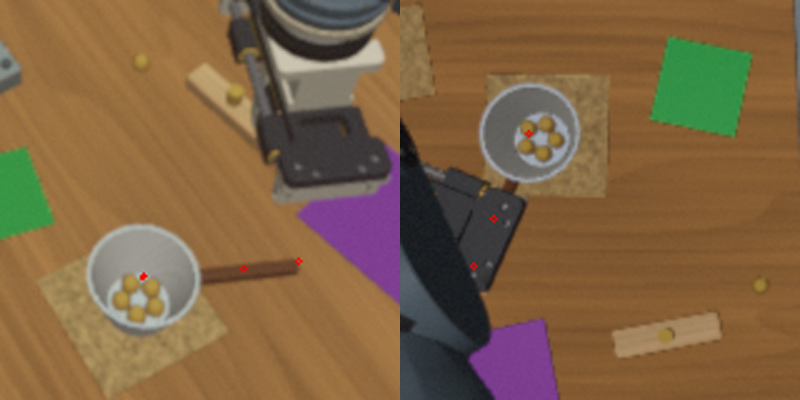

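The markers for the handle grip, handle end and mouth centre fall on the handle and the cup at crop (243,268), (298,262) and (143,276). I can descend and pinch.

```bash
python3 -m creep '[[[-0.009,-0.008,0.1,0,0,0],[-0.009,-0.008,0.2,0,0,0],[-0.009,-0.008,0.3,0,0,0],[-0.009,-0.008,0.4,0,0,-0.004],[-0.009,-0.008,0.47,0,0,-0.004],[-0.009,-0.008,0.5,0,0,-0.004],[-0.009,-0.008,0.52,0,0,-0.004],[-0.009,-0.008,0.52,0,0,-0.004],[-0.009,-0.008,0.52,0,0,-0.004]]]'; python3 -m creep '[[[0,0,0,0,0,0],[0,0,0,0,0,0],[0,0,0,0,0,0],[0,0,0,0,0,0],[0,0,0,0,0,0],[0,0,0,0,0,0]]]' -1 60; python3 -m creep '[[[0,0,-0.02,0,0,0],[0,0,-0.05,0,0,0],[0,0,-0.09,0,0,0],[0,0,-0.13,0,0,0],[0,0,-0.13,0,0,0]]]'; python3 - <<'E'
from fit import *
I={n:camera(n) for n in("scene","top")}
cv2.imwrite("pics/s6.png",np.hstack([crop(I["scene"],280,200,440,360,2.5),crop(I["top"],130,150,290,310,2.5)]))
o=observe();print(o["tcp_pos"],o["joints"].round(2),o["ft_torque"])
E
```

```text
time: 17.1
tcp_pos: [0.494, 0.3722, 0.0446]
orientation: [0.982, -0.189, 0.001, -0.001]
wrist_force: [-0.0, -0.1, -0.5]
opening: 0.0556
gripper_force: 0.0
time: 17.7
tcp_pos: [0.4933, 0.3718, 0.0432]
orientation: [0.982, -0.189, -0.0, 0.0]
wrist_force: [-0.0, -0.6, -0.4]
opening: 0.0124
gripper_force: 0.3
time: 18.2
tcp_pos: [0.4946, 0.3726, 0.0985]
orientation: [0.982, -0.189, 0.002, -0.002]
wrist_force: [0.3, -0.4, -3.0]
opening: 0.0118
gripper_force: 60.0
[0.4934294  0.37184432 0.09583083] [0.57 0.63 1.57 0.   0.93 2.52] [ 0.14841544  0.1965125  -0.00282009]
```

View pics/s6.png

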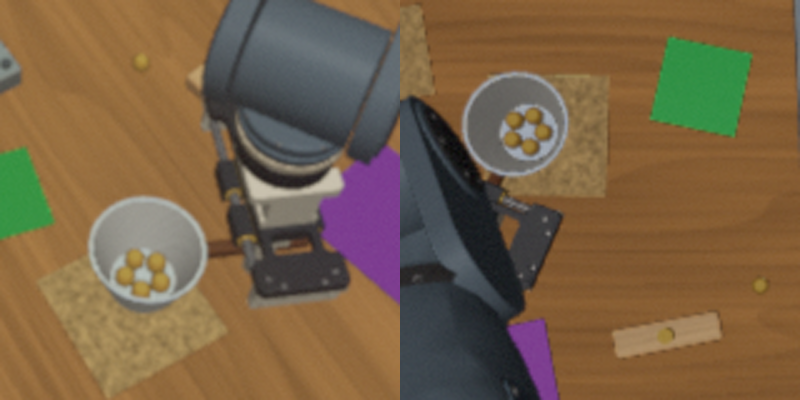

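The cup is lifted level with all five castings inside. I raise it and carry it to the bowl.

```bash
python3 -m creep '[[[0,0,-0.06,0,0,0],[0,0,-0.13,0,0,0],[0,0,-0.21,0,0,0],[0,0,-0.29,0,0,0],[0,0,-0.37,0,0,0],[0,0,-0.41,0,0,0],[0,0,-0.42,0,0,0],[0,0,-0.42,0,0,0]]]'; python3 - <<'E'
from h import *
o=observe();print(o["tcp_pos"]); print(rel((.5745,.02,.26),down(-np.pi/2)))
E
```

```text
time: 19.1
tcp_pos: [0.4931, 0.3717, 0.2625]
orientation: [0.982, -0.189, -0.0, 0.0]
wrist_force: [-0.4, 0.4, -3.6]
opening: 0.0114
gripper_force: 60.0
[0.49313643 0.37166351 0.26253441]
[ 5.148e-01  7.412e-01  6.500e-03  4.000e-04  6.000e-04 -3.626e-01]
```

```bash
python3 -m creep '[[[0.02,0.03,0,0,0,-0.02],[0.06,0.08,0,0,0,-0.05],[0.11,0.15,0,0,0,-0.08],[0.16,0.23,0,0,0,-0.11],[0.21,0.3,0,0,0,-0.15],[0.26,0.38,0,0,0,-0.18],[0.31,0.45,0,0,0,-0.22],[0.36,0.53,0,0,0,-0.26],[0.41,0.6,0.006,0,0,-0.3],[0.46,0.66,0.006,0,0,-0.33],[0.49,0.71,0.006,0,0,-0.35],[0.51,0.735,0.006,0,0,-0.36],[0.515,0.741,0.006,0,0,-0.363],[0.515,0.741,0.006,0,0,-0.363],[0.515,0.741,0.006,0,0,-0.363]]]'; python3 -m creep '[[[0,0,0,0.04,0,0],[0,0,0,0.1,0,0],[0,0,0,0.18,0,0],[0,0,0,0.26,0,0],[0,0,0,0.34,0,0],[0,0,0,0.42,0,0],[0,0,0,0.5,0,0],[0,0,0,0.5,0,0]]]'; python3 - <<'E'
from h import *
o=observe();print(o["tcp_pos"],o["joints"].round(2)); 
E
```

```text
time: 20.6
tcp_pos: [0.5744, 0.0208, 0.2602]
orientation: [1.0, 0.0, -0.001, -0.0]
wrist_force: [-0.7, -0.4, -3.2]
opening: 0.0116
gripper_force: 60.0
time: 21.4
tcp_pos: [0.5744, 0.0198, 0.2597]
orientation: [0.966, -0.001, -0.001, -0.259]
wrist_force: [0.3, -0.5, -2.9]
opening: 0.0119
gripper_force: 60.0
[0.57443127 0.01978712 0.25972015] [-0.27  0.42  1.57  0.52  1.34  1.13]
```

Rolling this way would bring the wrist close to the brush. I'll yaw so the tool points toward +60°, which keeps the wrist clear.

```bash
cat >> h.py <<'E'
def pour(th,h,off=.034,phi=60,bowl=(.667,-.0137)):
    p=np.radians(phi); th=np.radians(th); f=np.array([np.cos(p),np.sin(p),0]); x=np.array([np.sin(p),-np.cos(p),0])
    z=np.sin(th)*f+np.array([0,0,-np.cos(th)]); R=Ro.from_matrix(np.c_[x,np.cross(z,x),z])
    return rel(np.array([*bowl,h])-.0925*x+off*f+.0056*z,R)
E
python3 - <<'E'
from h import *
print(pour(60,.28))
E
```

```text
[ 0.0795 -0.1224  0.0202  0.4878  0.3588  0.3554]
```

```bash
python3 -m creep '[[[0.01,-0.015,0.002,0.05,0.035,0.035],[0.02,-0.03,0.005,0.11,0.08,0.08],[0.03,-0.045,0.008,0.17,0.125,0.125],[0.04,-0.06,0.01,0.23,0.17,0.17],[0.05,-0.075,0.012,0.29,0.215,0.215],[0.06,-0.09,0.015,0.35,0.26,0.26],[0.07,-0.105,0.018,0.42,0.31,0.31],[0.08,-0.122,0.02,0.488,0.359,0.355],[0.08,-0.122,0.02,0.488,0.359,0.355],[0.08,-0.122,0.02,0.488,0.359,0.355]]]'; python3 - <<'E'
from h import *
o=observe();print(o["tcp_pos"],o["joints"].round(2)); print(pour(60,.28),pour(80,.24))
cv2.imwrite("pics/s7.png",np.hstack([crop(camera("scene"),130,60,370,300,1.65),crop(camera("top"),200,90,440,330,1.65)]))
E
```

```text
time: 22.4
tcp_pos: [0.6065, 0.067, 0.2783]
orientation: [0.838, -0.222, 0.129, -0.482]
wrist_force: [-0.5, 0.3, -2.8]
opening: 0.0111
gripper_force: 60.0
[0.60650395 0.06704509 0.27825475] [-0.35  0.39  1.83  1.22  1.13  1.04]
[ 0.0006  0.0033 -0.0005  0.0029  0.002   0.005 ] [3.000e-04 8.500e-02 4.890e-02 3.362e-01 2.800e-03 4.600e-03]
```

View pics/s7.png

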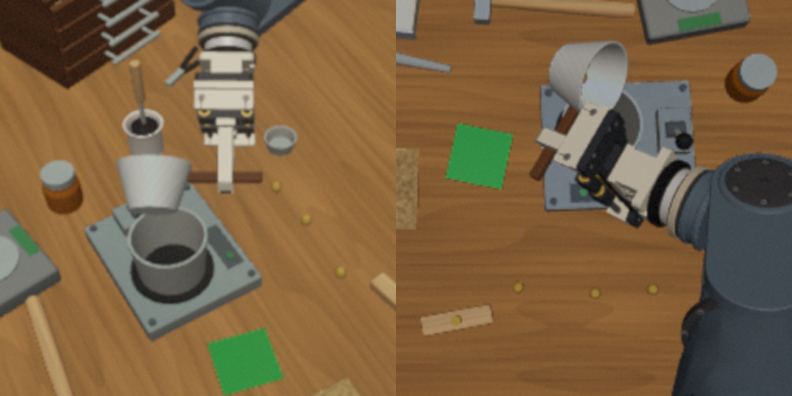

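The cup is tilted 60° with its mouth toward the bowl at scene crop (155,180), and the castings are still in. The wrist is clear of the brush. Now I roll further and lower.

```bash
python3 -m creep '[[[0,0.02,0.012,0.08,0,0],[0,0.04,0.024,0.16,0,0],[0,0.06,0.036,0.24,0,0],[0,0.08,0.046,0.32,0,0],[0,0.085,0.049,0.336,0,0],[0,0.085,0.049,0.336,0,0],[0,0.085,0.049,0.336,0,0]]]'; python3 - <<'E'
from h import *
o=observe();print(o["wrist_force"],o["joints"].round(2)); print(pour(95,.23),pour(105,.23),pour(118,.23))
E
```

```text
time: 23.2
tcp_pos: [0.6073, 0.0664, 0.2398]
orientation: [0.74, -0.196, 0.167, -0.621]
wrist_force: [-0.1, 0.8, -2.6]
opening: 0.0114
gripper_force: 60.0
[-0.14301352  0.75750461 -2.55316158] [-0.41  0.6   1.91  1.55  1.37  0.64]
[-0.0019  0.023   0.0042  0.2488  0.002   0.0044] [-0.0019  0.0207  0.0033  0.4155  0.0024  0.0042] [-0.0019  0.018   0.0017  0.6321  0.0029  0.004 ]
```

```bash
python3 -m creep '[[[0,0.005,0.001,0.03,0,0],[0,0.01,0.002,0.07,0,0],[0,0.015,0.003,0.11,0,0],[0,0.02,0.004,0.14,0,0],[0,0.023,0.004,0.16,0,0],[0,0.023,0.004,0.18,0,0],[0,0.023,0.004,0.2,0,0],[0,0.023,0.004,0.22,0,0],[0,0.023,0.004,0.24,0,0],[0,0.023,0.004,0.26,0,0],[0,0.023,0.004,0.28,0,0],[0,0.022,0.004,0.3,0,0],[0,0.022,0.004,0.32,0,0],[0,0.022,0.004,0.34,0,0],[0,0.021,0.004,0.36,0,0],[0,0.021,0.004,0.38,0,0],[0,0.021,0.003,0.4,0,0],[0,0.021,0.003,0.42,0,0],[0,0.021,0.003,0.42,0,0],[0,0.021,0.003,0.42,0,0]]]'; python3 -m creep '[[[0,0,0,0.03,0,0],[0,0,0,0.06,0,0],[0,0,0,0.09,0,0],[0,0,0,0.12,0,0],[0,0,0,0.15,0,0],[0,0,0,0.18,0,0],[0,0,0,0.21,0,0],[0,0,0,0.23,0,0],[0,0,0,0.23,0,0],[0,0,0,0.23,0,0]]]'; python3 - <<'E'
from h import *
o=observe();print(o["wrist_force"],o["joints"].round(2))
cv2.imwrite("pics/s8.png",np.hstack([crop(camera("scene"),130,60,370,300,1.65),crop(camera("top"),200,90,440,330,1.65)]))
E
```

```text
time: 25.2
tcp_pos: [0.6068, 0.0662, 0.2305]
orientation: [-0.586, 0.155, -0.206, 0.768]
wrist_force: [0.2, -0.4, -1.6]
opening: 0.0112
gripper_force: 60.0
time: 26.2
tcp_pos: [0.6064, 0.0667, 0.2301]
orientation: [-0.489, 0.13, -0.222, 0.833]
wrist_force: [-4.3, 3.8, -2.0]
opening: 0.0113
gripper_force: 60.0
[-4.25679516  3.81365438 -1.9781045 ] [-0.36  0.98  1.83  1.9   2.    0.35]
```

View pics/s8.png

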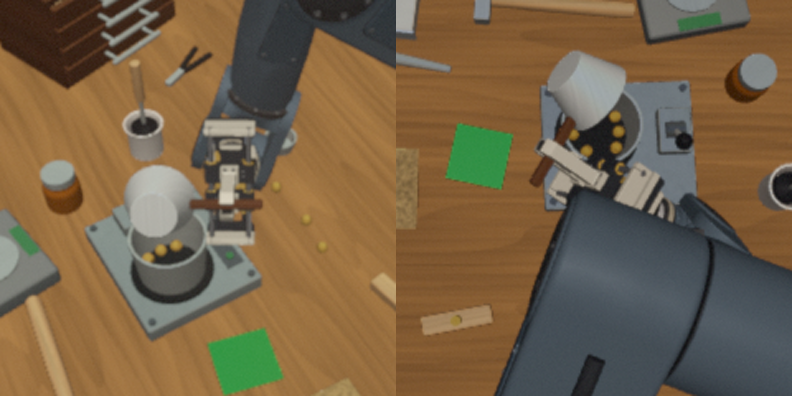

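The five castings are in the bowl, at top crop (617,116), (619,131), (614,145), (587,150) and (603,167). One bench casting has also been moved, now at scene crop (322,246). A small side force shows on the tool, so I roll back and rise.

```bash
python3 -m creep '[[[0,0,0,-0.06,0,0],[0,0,0,-0.15,0,0],[0,0,0,-0.24,0,0],[0,0,0,-0.33,0,0],[0,0,0,-0.42,0,0],[0,0,0,-0.51,0,0],[0,0,0,-0.6,0,0],[0,0,0,-0.65,0,0],[0,0,0,-0.65,0,0]]]'; python3 - <<'E'
from h import *
o=observe();print(o["wrist_force"],o["joints"].round(2)); print(pour(40,.32))
E
```

```text
time: 27.2
tcp_pos: [0.6073, 0.0662, 0.2322]
orientation: [0.739, -0.195, 0.169, -0.622]
wrist_force: [1.1, 0.8, -0.7]
opening: 0.0112
gripper_force: 60.0
[ 1.06586636  0.78308872 -0.67080974] [-0.41  0.61  1.91  1.56  1.37  0.62]
[-0.0008 -0.2051 -0.0397 -0.6701 -0.0017  0.0059]
```

```bash
python3 -m creep '[[[0,-0.05,-0.01,-0.05,0,0],[0,-0.1,-0.02,-0.15,0,0],[0,-0.15,-0.03,-0.26,0,0],[0,-0.19,-0.04,-0.38,0,0],[0,-0.205,-0.04,-0.5,0,0],[0,-0.205,-0.04,-0.6,0,0],[0,-0.205,-0.04,-0.67,0,0],[0,-0.205,-0.04,-0.67,0,0],[0,-0.205,-0.04,-0.67,0,0]]]'; python3 - <<'E'
from fit import *
o=observe();print(o["wrist_force"],o["joints"].round(2)); print(rel((.545,.15,.28),down(np.radians(-111.8))))
E
```

```text
time: 28.1
tcp_pos: [0.6052, 0.0654, 0.3132]
orientation: [0.908, -0.242, 0.088, -0.331]
wrist_force: [-0.2, -0.2, -1.9]
opening: 0.0114
gripper_force: 60.0
[-0.22784801 -0.15039594 -1.8940257 ] [-0.24  0.29  1.69  0.78  1.09  1.5 ]
[-0.2359 -0.0297  0.1334 -0.6674 -0.047  -0.128 ]
```

```bash
python3 -m creep '[[[-0.03,-0.003,0.015,-0.08,-0.005,-0.015],[-0.06,-0.007,0.03,-0.17,-0.01,-0.03],[-0.1,-0.01,0.05,-0.27,-0.02,-0.05],[-0.14,-0.015,0.08,-0.38,-0.027,-0.07],[-0.18,-0.02,0.1,-0.5,-0.035,-0.09],[-0.21,-0.025,0.12,-0.6,-0.042,-0.115],[-0.236,-0.03,0.133,-0.667,-0.047,-0.128],[-0.236,-0.03,0.133,-0.667,-0.047,-0.128],[-0.236,-0.03,0.133,-0.667,-0.047,-0.128]]]'; python3 - <<'E'
from fit import *
o=observe();print(o["joints"].round(2)); print(rel((.4936,.3715,.12),down(np.radians(-111.8))))
E
```

```text
time: 29.0
tcp_pos: [0.5451, 0.1493, 0.2795]
orientation: [0.982, -0.19, -0.001, 0.0]
wrist_force: [0.5, -0.4, -0.9]
opening: 0.0113
gripper_force: 60.0
[ 0.19  0.34  1.55 -0.    1.25  2.14]
[-0.3259 -0.4679  0.3989  0.0009  0.0013 -0.0013]
```

```bash
python3 -m creep '[[[-0.03,-0.05,0.03,0,0,0],[-0.08,-0.12,0.07,0,0,0],[-0.13,-0.19,0.12,0,0,0],[-0.18,-0.26,0.18,0,0,0],[-0.23,-0.33,0.24,0,0,0],[-0.28,-0.4,0.3,0,0,0],[-0.31,-0.45,0.36,0,0,0],[-0.326,-0.468,0.399,0,0,0],[-0.326,-0.468,0.399,0,0,0],[-0.326,-0.468,0.399,0,0,0]]]'; python3 - <<'E'
from fit import *
o=observe();print(rel((.4936,.3715,.047),down(np.radians(-111.8))))
I={n:camera(n) for n in("scene","top")}; G={n:grad(I[n]) for n in I}
print(circ(G,.579,.337,.143,.05,(.02,.02,.02)))
E
```

```text
time: 30.0
tcp_pos: [0.4954, 0.37, 0.121]
orientation: [0.982, -0.191, 0.001, 0.001]
wrist_force: [-0.1, 0.1, -1.1]
opening: 0.0112
gripper_force: 60.0
[-0.0059 -0.0022  0.1849  0.0019 -0.0019 -0.0031]
(array([0.58175055, 0.33561133, 0.1450627 ]), np.float32(-474.21832))
```

```bash
python3 -m creep '[[[-0.004,-0.002,0.06,0,0,0],[-0.004,-0.002,0.11,0,0,0],[-0.004,-0.002,0.15,0,0,0],[-0.004,-0.002,0.175,0,0,0],[-0.004,-0.002,0.185,0,0,0],[-0.004,-0.002,0.185,0,0,0]]]';python3 -m creep '[[[0,0,0.003,0,0,0],[0,0,0.006,0,0,0],[0,0,0.008,0,0,0],[0,0,0.01,0,0,0],[0,0,0.01,0,0,0]]]'
```

```text
time: 30.7
tcp_pos: [0.4938, 0.3722, 0.0465]
orientation: [0.982, -0.19, 0.001, 0.001]
wrist_force: [0.2, -0.4, -1.1]
opening: 0.0111
gripper_force: 60.0
time: 31.2
tcp_pos: [0.4937, 0.3725, 0.0428]
orientation: [0.982, -0.19, 0.001, 0.001]
wrist_force: [-2.6, 0.6, 3.0]
opening: 0.0112
gripper_force: 60.0
```

```bash
python3 -m creep '[[[0,0,0,0,0,0],[0,0,0,0,0,0],[0,0,0,0,0,0],[0,0,0,0,0,0],[0,0,-0.05,0,0,0],[0,0,-0.15,0,0,0],[0,0,-0.26,0,0,0],[0,0,-0.38,0,0,0],[0,0,-0.5,0,0,0],[0,0,-0.6,0,0,0],[0,0,-0.6,0,0,0]]]' 0.2 60; python3 - <<'E'
from fit import *
I={n:camera(n) for n in("scene","top")}; G={n:grad(I[n]) for n in I}
print(circ({"scene":G["scene"]},.579,.337,.066,.05,(.02,.02,.001)))
cv2.imwrite("pics/s9.png",np.hstack([crop(I["scene"],160,120,400,400,2)[:560,:400],crop(I["top"],130,120,390,330,1.5)[:560] if 0 else cv2.copyMakeBorder(crop(I["top"],130,130,390,310,1.5),0,290,0,0,cv2.BORDER_CONSTANT)]))
E
```

```text
time: 32.3
tcp_pos: [0.4948, 0.3741, 0.2886]
orientation: [0.982, -0.19, 0.004, -0.002]
wrist_force: [0.3, -0.2, -0.8]
opening: 0.0557
gripper_force: 0.0
(array([0.57948829, 0.3381601 , 0.06695762]), np.float64(-239.00595092773438))
```

View pics/s9.png

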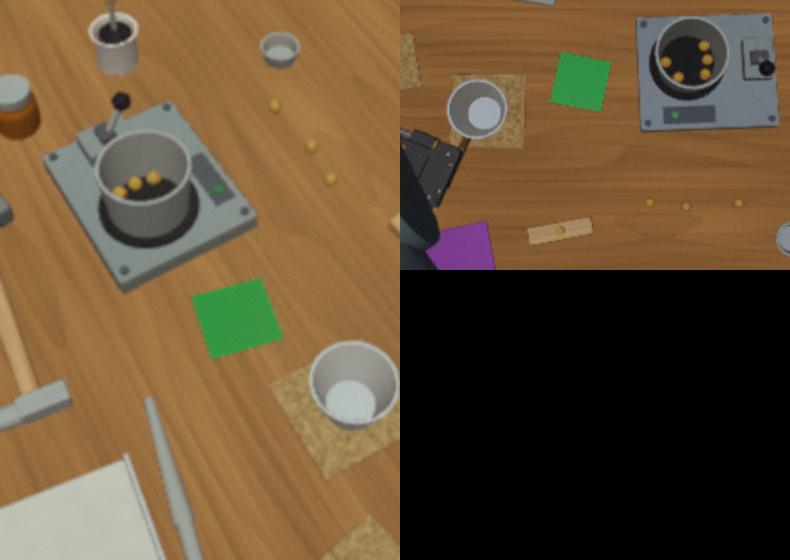

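All five castings are in the bowl, and the empty cup stands on its pad. The bench castings are at top (297,265), (321,268) and (356,265). I measure them next.

```bash
python3 - <<'E'
from fit import *
I={n:camera(n) for n in("scene","top")}
for s,t in [((325.5,209.5),(296.7,264.7)),((315.5,193),(320.7,268)),((297,173),(356,265.3))]:
    a,b=blob(I["scene"],*s),blob(I["top"],*t); print(np.round(a+b,1),tri(a,b).round(4), at("top",b,.008).round(4), at("scene",a,.008).round(4))
print(rel((.43,.07,.2),down(0)))
E
```

```text
[324.8 208.5 296.  264.5] [0.4278 0.0492 0.0137] [0.4279 0.0488] [0.4251 0.0456]
[314.6 193.4 320.4 267.4] [ 0.421  -0.0147  0.0064] [ 0.4209 -0.0143] [ 0.4219 -0.0137]
[296.9 172.8 355.5 264.7] [ 0.4275 -0.1047  0.0093] [ 0.4282 -0.1055] [ 0.4264 -0.1053]
[ 0.1366  0.7597  0.2053  0.0036  0.0036 -1.8652]
```

```bash
python3 - <<'E'
from h import *
print(rel((.427,.048,.13),down(-np.pi/2)))
E
```

```text
[ 0.15    0.8128  0.3805  0.0043  0.     -0.3652]
```

```bash
python3 -m creep '[[[0.01,0.05,0.02,0,0,-0.02],[0.03,0.15,0.04,0,0,-0.06],[0.05,0.26,0.08,0,0,-0.1],[0.07,0.37,0.12,0,0,-0.14],[0.09,0.48,0.17,0,0,-0.2],[0.11,0.59,0.22,0,0,-0.26],[0.13,0.7,0.28,0,0,-0.31],[0.145,0.78,0.34,0,0,-0.35],[0.15,0.813,0.38,0.004,0,-0.365],[0.15,0.813,0.38,0.004,0,-0.365],[0.15,0.813,0.38,0.004,0,-0.365],[0.15,0.813,0.38,0.004,0,-0.365]]]' 0 30; python3 - <<'E'
from fit import *
I={n:camera(n) for n in("scene",)}
for s in [(325,209),(314.6,193.4),(297,173)]: print(at("scene",blob(I["scene"],*s),.008).round(4))
print(rel((.4265,.047,.017),down(-np.pi/2)))
E
```

```text
time: 33.7
tcp_pos: [0.4282, 0.0492, 0.1318]
orientation: [1.0, 0.0, 0.001, -0.001]
wrist_force: [0.4, 0.1, 0.3]
opening: 0.0463
gripper_force: 0.0
[0.4259 0.0465]
[ 0.4208 -0.0148]
[ 0.4272 -0.1035]
[-0.0054  0.006   0.2872 -0.0011 -0.003   0.0006]
```

```bash
python3 -m creep '[[[-0.005,0.006,0.08,0,0,0],[-0.005,0.006,0.16,0,0,0],[-0.005,0.006,0.22,0,0,0],[-0.005,0.006,0.26,0,0,0],[-0.005,0.006,0.28,0,0,0],[-0.005,0.006,0.287,0,0,0],[-0.005,0.006,0.287,0,0,0]]]';python3 -m creep '[[[0,0,0,0,0,0],[0,0,0,0,0,0],[0,0,0,0,0,0],[0,0,0,0,0,0],[0,0,0,0,0,0]]]' -1 30; python3 -m creep '[[[0,0,-0.05,0,0,0],[0,0,-0.15,0,0,0],[0,0,-0.27,0,0,0],[0,0,-0.37,0,0,0],[0,0,-0.47,0,0,0],[0,0,-0.5,0,0,0],[0,0,-0.5,0,0,0]]]'; python3 - <<'E'
from h import *
print(rel((.667,-.0137,.19),down(-np.pi/2)))
E
```

```text
time: 34.45
tcp_pos: [0.4264, 0.0465, 0.0169]
orientation: [1.0, 0.0, 0.001, -0.001]
wrist_force: [-0.2, 0.6, 1.3]
opening: 0.0462
gripper_force: 0.0
time: 34.95
tcp_pos: [0.4262, 0.0462, 0.0167]
orientation: [1.0, -0.0, 0.001, -0.001]
wrist_force: [-0.6, -0.6, 2.7]
opening: 0.0167
gripper_force: 30.0
time: 35.65
tcp_pos: [0.4264, 0.046, 0.2182]
orientation: [1.0, -0.0, 0.003, -0.001]
wrist_force: [-0.5, 0.6, -1.4]
opening: 0.0165
gripper_force: 30.0
[ 6.011e-01  1.492e-01  7.390e-02 -1.000e-03 -5.700e-03 -2.000e-04]
```

```bash
python3 -m creep '[[[0.05,0.012,0,0,0,0],[0.16,0.04,0.01,0,0,0],[0.28,0.07,0.02,0,0,0],[0.4,0.1,0.04,0,0,0],[0.5,0.125,0.06,0,0,0],[0.58,0.145,0.074,0,0,0],[0.6,0.149,0.074,0,0,0],[0.6,0.149,0.074,0,0,0],[0.6,0.149,0.12,0,0,0],[0.6,0.149,0.19,0,0,0],[0.6,0.149,0.25,0,0,0],[0.6,0.149,0.27,0,0,0],[0.6,0.149,0.27,0,0,0]]]'; python3 -m creep '[[[0,0,0,0,0,0],[0,0,0,0,0,0],[0,0,0,0,0,0],[0,0,-0.05,0,0,0],[0,0,-0.15,0,0,0],[0,0,-0.24,0,0,0],[0,0,-0.25,0,0,0],[0,0,-0.25,0,0,0]]]' -0.25; python3 - <<'E'
from h import *
print(rel((.421,-.0145,.13),down(-np.pi/2)))
E
```

```text
time: 36.95
tcp_pos: [0.6646, -0.0132, 0.1082]
orientation: [1.0, 0.0, -0.0, -0.001]
wrist_force: [-0.9, 0.4, 0.1]
opening: 0.0163
gripper_force: 30.0
time: 37.75
tcp_pos: [0.666, -0.0137, 0.2104]
orientation: [1.0, -0.0, 0.002, -0.0]
wrist_force: [-1.6, 0.2, -0.7]
opening: 0.0352
gripper_force: 0.0
[-6.135e-01  2.400e-03  1.981e-01 -9.000e-04 -4.400e-03 -2.000e-04]
```

```bash
python3 -m creep '[[[-0.05,0,0,0,0,0],[-0.16,0,0.01,0,0,0],[-0.28,0,0.03,0,0,0],[-0.4,0,0.08,0,0,0],[-0.5,0.002,0.13,0,0,0],[-0.58,0.002,0.18,0,0,0],[-0.613,0.002,0.2,0,0,0],[-0.613,0.002,0.2,0,0,0],[-0.613,0.002,0.2,0,0,0]]]' 0; python3 - <<'E'
from fit import *
I={n:camera(n) for n in("scene",)}
for s in [(314.6,193.4),(297,173)]: print(at("scene",blob(I["scene"],*s),.008).round(4))
print(rel((.421,-.0145,.017),down(-np.pi/2)))
cv2.imwrite("pics/bowl.png",I["scene"])
E
```

```text
time: 38.65
tcp_pos: [0.4211, -0.0144, 0.1284]
orientation: [1.0, -0.0, 0.001, -0.001]
wrist_force: [0.1, -0.7, -0.2]
opening: 0.0466
gripper_force: 0.0
[ 0.4206 -0.0152]
[ 0.4271 -0.104 ]
[-2.300e-03  5.000e-04  2.791e-01 -1.000e-03 -2.800e-03 -2.000e-04]
```

```bash
python3 -m creep '[[[0,0,0.08,0,0,0],[0,0,0.16,0,0,0],[0,0,0.22,0,0,0],[0,0,0.25,0,0,0],[0,0,0.27,0,0,0],[0,0,0.279,0,0,0],[0,0,0.279,0,0,0]]]';python3 -m creep '[[[0,0,0,0,0,0],[0,0,0,0,0,0],[0,0,0,0,0,0],[0,0,0,0,0,0],[0,0,0,0,0,0]]]' -1 30; python3 -m creep '[[[0,0,-0.05,0,0,0],[0,0,-0.15,0,0,0],[0,0,-0.27,0,0,0],[0,0,-0.37,0,0,0],[0,0,-0.47,0,0,0],[0,0,-0.5,0,0,0],[0,0,-0.5,0,0,0]]]'; python3 - <<'E'
from h import *
print(rel((.667,-.0137,.19),down(-np.pi/2)))
E
```

```text
time: 39.4
tcp_pos: [0.4213, -0.0142, 0.0169]
orientation: [1.0, -0.0, 0.001, -0.001]
wrist_force: [-0.7, 0.1, 0.7]
opening: 0.0464
gripper_force: 0.0
time: 39.9
tcp_pos: [0.421, -0.0142, 0.017]
orientation: [1.0, -0.0, 0.001, -0.001]
wrist_force: [-0.2, 0.2, 2.9]
opening: 0.017
gripper_force: 30.0
time: 40.6
tcp_pos: [0.4211, -0.0145, 0.2185]
orientation: [1.0, -0.0, 0.003, -0.0]
wrist_force: [-0.8, 0.3, -1.7]
opening: 0.0168
gripper_force: 30.0
[ 6.142e-01 -2.100e-03  7.500e-02 -6.000e-04 -5.700e-03 -2.000e-04]
```

```bash
python3 -m creep '[[[0.05,0,0,0,0,0],[0.16,0,0.01,0,0,0],[0.28,0,0.02,0,0,0],[0.4,0,0.04,0,0,0],[0.5,0,0.06,0,0,0],[0.59,-0.002,0.074,0,0,0],[0.614,-0.002,0.074,0,0,0],[0.614,-0.002,0.074,0,0,0],[0.614,-0.002,0.12,0,0,0],[0.614,-0.002,0.19,0,0,0],[0.614,-0.002,0.25,0,0,0],[0.614,-0.002,0.27,0,0,0],[0.614,-0.002,0.27,0,0,0]]]'; python3 -m creep '[[[0,0,0,0,0,0],[0,0,0,0,0,0],[0,0,0,0,0,0],[0,0,-0.05,0,0,0],[0,0,-0.15,0,0,0],[0,0,-0.24,0,0,0],[0,0,-0.25,0,0,0],[0,0,-0.25,0,0,0]]]' -0.25; python3 - <<'E'
from h import *
print(rel((.427,-.1045,.13),down(-np.pi/2)))
E
```

```text
time: 41.9
tcp_pos: [0.665, -0.0135, 0.1086]
orientation: [1.0, -0.0, -0.0, -0.001]
wrist_force: [0.2, 0.2, -0.3]
opening: 0.0168
gripper_force: 30.0
time: 42.7
tcp_pos: [0.6664, -0.0137, 0.2108]
orientation: [1.0, -0.0, 0.002, -0.0]
wrist_force: [-0.0, 0.3, -0.3]
opening: 0.0347
gripper_force: 0.0
[-5.995e-01  2.273e-01  1.990e-01 -8.000e-04 -4.500e-03 -1.000e-04]
```

```bash
python3 -m creep '[[[-0.05,0.02,0,0,0,0],[-0.16,0.06,0.01,0,0,0],[-0.28,0.105,0.03,0,0,0],[-0.4,0.15,0.08,0,0,0],[-0.5,0.19,0.13,0,0,0],[-0.58,0.22,0.18,0,0,0],[-0.6,0.227,0.2,0,0,0],[-0.6,0.227,0.2,0,0,0],[-0.6,0.227,0.2,0,0,0]]]' 0; python3 - <<'E'
from fit import *
I={n:camera(n) for n in("scene",)}
for s in [(297,173)]: print(at("scene",blob(I["scene"],*s),.008).round(4))
print(rel((.4272,-.1045,.017),down(-np.pi/2)))
E
```

```text
time: 43.6
tcp_pos: [0.4272, -0.1043, 0.129]
orientation: [1.0, -0.0, 0.001, -0.0]
wrist_force: [-0.7, -1.1, 0.3]
opening: 0.0467
gripper_force: 0.0
[ 0.4267 -0.1043]
[-0.0018  0.0008  0.2804 -0.0007 -0.0031  0.0003]
```

```bash
python3 -m creep '[[[0,0,0.08,0,0,0],[0,0,0.16,0,0,0],[0,0,0.22,0,0,0],[0,0,0.25,0,0,0],[0,0,0.27,0,0,0],[0,0,0.28,0,0,0],[0,0,0.28,0,0,0]]]';python3 -m creep '[[[0,0,0,0,0,0],[0,0,0,0,0,0],[0,0,0,0,0,0],[0,0,0,0,0,0],[0,0,0,0,0,0]]]' -1 30; python3 -m creep '[[[0,0,-0.05,0,0,0],[0,0,-0.15,0,0,0],[0,0,-0.27,0,0,0],[0,0,-0.37,0,0,0],[0,0,-0.47,0,0,0],[0,0,-0.5,0,0,0],[0,0,-0.5,0,0,0]]]'; python3 - <<'E'
from h import *
print(rel((.667,-.0137,.19),down(-np.pi/2)))
E
```

```text
time: 44.35
tcp_pos: [0.4269, -0.1042, 0.017]
orientation: [1.0, 0.0, 0.001, -0.0]
wrist_force: [-0.7, 0.2, 0.6]
opening: 0.0465
gripper_force: 0.0
time: 44.85
tcp_pos: [0.4266, -0.1043, 0.0169]
orientation: [1.0, -0.0, 0.001, -0.0]
wrist_force: [-0.3, -0.9, 2.7]
opening: 0.0166
gripper_force: 30.0
time: 45.55
tcp_pos: [0.4267, -0.1047, 0.2185]
orientation: [1.0, -0.0, 0.003, 0.0]
wrist_force: [0.9, 0.5, 0.4]
opening: 0.0166
gripper_force: 30.0
[ 6.003e-01 -2.275e-01  7.460e-02  2.000e-04 -5.400e-03 -1.000e-04]
```

```bash
python3 -m creep '[[[0.05,-0.02,0,0,0,0],[0.16,-0.06,0.01,0,0,0],[0.28,-0.106,0.02,0,0,0],[0.4,-0.15,0.04,0,0,0],[0.5,-0.19,0.06,0,0,0],[0.58,-0.22,0.074,0,0,0],[0.6,-0.2275,0.074,0,0,0],[0.6,-0.2275,0.074,0,0,0],[0.6,-0.2275,0.12,0,0,0],[0.6,-0.2275,0.19,0,0,0],[0.6,-0.2275,0.25,0,0,0],[0.6,-0.2275,0.27,0,0,0],[0.6,-0.2275,0.27,0,0,0]]]'; python3 -m creep '[[[0,0,0,0,0,0],[0,0,0,0,0,0],[0,0,0,0,0,0],[0,0,-0.05,0,0,0],[0,0,-0.15,0,0,0],[0,0,-0.25,0,0,0],[0,0,-0.35,0,0,0],[-0.1,0.1,-0.4,0,0,0],[-0.22,0.2,-0.4,0,0,0],[-0.34,0.3,-0.4,0,0,0],[-0.46,0.4,-0.4,0,0,0],[-0.58,0.5,-0.4,0,0,0],[-0.6,0.55,-0.4,0,0,0],[-0.6,0.55,-0.4,0,0,0]]]' -0.25; python3 - <<'E'
from h import *
I={n:camera(n) for n in("scene","top")}
a=crop(I["scene"],160,20,400,380,1.6); b=crop(I["top"],95,110,490,330,1.0)
W=np.zeros((600,800,3),np.uint8); W[:576,:384]=a; W[:220,390:785]=b; W[230:590,390:750]=crop(I["top"],285,125,405,245,3)
cv2.imwrite("pics/s10.png",W)
print(rel((.597,-.135,.20),down(-np.pi/2)))
E
```

```text
time: 46.85
tcp_pos: [0.6651, -0.0138, 0.1087]
orientation: [1.0, -0.0, -0.0, -0.001]
wrist_force: [-0.4, -1.1, 0.0]
opening: 0.0164
gripper_force: 30.0
time: 48.25
tcp_pos: [0.4237, -0.2352, 0.2694]
orientation: [1.0, -0.001, 0.001, -0.0]
wrist_force: [1.9, -0.3, -0.1]
opening: 0.0353
gripper_force: 0.0
[ 0.431  -0.2528  0.1748  0.     -0.0028 -0.0034]
```

View pics/s10.png

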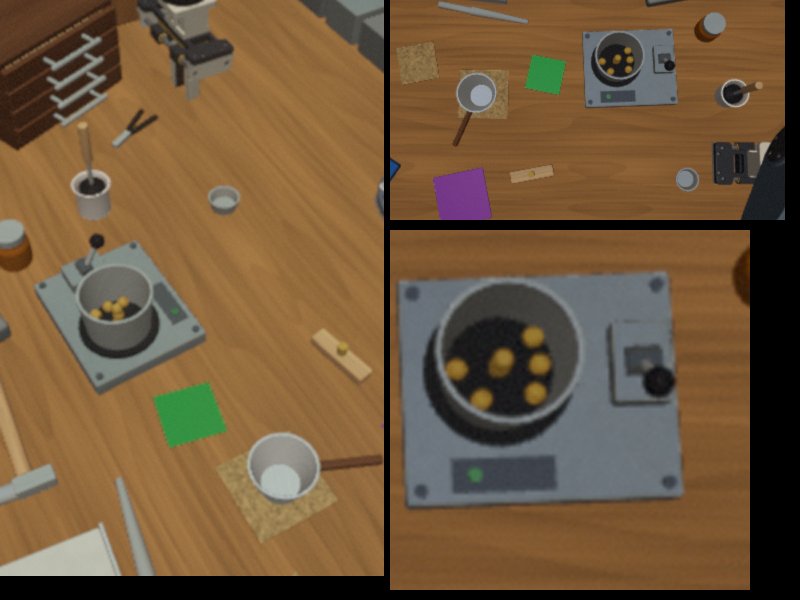

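The bench is clear. The bowl holds the five outer castings plus a stack in the middle at crop (500,362), and the cup, brush, tin and clamp are all in place. Now the switch.

```bash
python3 -m creep '[[[0.06,-0.035,0,0,0,0],[0.15,-0.09,0,0,0,0],[0.24,-0.14,0.03,0,0,0],[0.33,-0.19,0.08,0,0,0],[0.4,-0.23,0.14,0,0,0],[0.43,-0.25,0.175,0,0,0],[0.43,-0.253,0.175,0,0,0],[0.43,-0.253,0.175,0,0,0],[0.43,-0.253,0.175,0,0,0]]]' -1 20; python3 - <<'E'
from h import *
o=observe(); print(o["tcp_pos"]); print(rel((.597,-.135,.106),down(-np.pi/2)),rel((.69,-.135,.106),down(-np.pi/2)))
E
```

```text
time: 49.25
tcp_pos: [0.5979, -0.1326, 0.2004]
orientation: [1.0, -0.0, 0.002, -0.0]
wrist_force: [0.3, 0.3, 0.2]
opening: 0.0005
gripper_force: 0.0
[ 0.59794267 -0.13259452  0.2004297 ]
[-0.0032  0.0061  0.2361 -0.0005 -0.0035 -0.0005] [ 0.2293  0.006   0.2369 -0.0005 -0.0035 -0.0005]
```

```bash
python3 -m creep '[[[-0.003,0.006,0.06,0,0,0],[-0.003,0.006,0.13,0,0,0],[-0.003,0.006,0.2,0,0,0],[-0.003,0.006,0.236,0,0,0],[-0.003,0.006,0.236,0,0,0],[0.03,0.006,0.236,0,0,0],[0.06,0.006,0.236,0,0,0],[0.09,0.006,0.236,0,0,0],[0.12,0.006,0.236,0,0,0],[0.15,0.006,0.236,0,0,0],[0.17,0.006,0.236,0,0,0],[0.19,0.006,0.236,0,0,0],[0.19,0.006,0.236,0,0,0]]]'; python3 -m creep '[[[0.01,0,0,0,0,0],[0.02,0,0,0,0,0],[0.02,0,0,0,0,0]]]'
```

```text
time: 50.55
tcp_pos: [0.675, -0.1347, 0.1055]
orientation: [1.0, -0.0, 0.002, -0.0]
wrist_force: [0.1, 0.2, -1.2]
opening: 0.0005
gripper_force: 0.0
time: 50.85
tcp_pos: [0.6812, -0.1345, 0.1046]
orientation: [1.0, -0.0, -0.001, -0.001]
wrist_force: [-7.3, 1.1, 2.8]
opening: 0.0007
gripper_force: 3.8
```

```bash
python3 -m creep '[[[0.006,0,0,0,0,0],[0.012,0,0,0,0,0],[0.012,0,0,0,0,0]]]'; python3 -m creep '[[[0.006,0,0,0,0,0],[0.01,0,0,0,0,0],[0.01,0,0,0,0,0]]]'
```

```text
time: 51.15
tcp_pos: [0.682, -0.1345, 0.1043]
orientation: [1.0, 0.0, -0.006, -0.001]
wrist_force: [-31.5, 1.2, 16.4]
opening: 0.0004
gripper_force: 16.3
time: 51.45
tcp_pos: [0.6827, -0.1345, 0.1043]
orientation: [1.0, 0.0, -0.01, -0.002]
wrist_force: [-53.7, 1.2, 28.8]
opening: 0.0007
gripper_force: 27.2
```

It is at a hard stop, so I back off.

```bash
python3 -m creep '[[[-0.03,0,0,0,0,0],[-0.08,0,0,0,0,0],[-0.15,0,0,0,0,0],[-0.2,0,-0.06,0,0,0],[-0.22,0,-0.15,0,0,0],[-0.24,0.04,-0.25,0,0,0],[-0.3,0.1,-0.36,0,0,0],[-0.4,0.2,-0.42,0,0,0],[-0.5,0.28,-0.42,0,0,0],[-0.6,0.34,-0.42,0,0,0],[-0.6,0.34,-0.42,0,0,0],[-0.6,0.34,-0.42,0,0,0]]]'; python3 - <<'E'
from h import *
I={n:camera(n) for n in("scene","top")}
W=np.zeros((600,800,3),np.uint8); W[:576,:384]=crop(I["scene"],160,20,400,380,1.6); W[:220,390:785]=crop(I["top"],95,110,490,330,1.0); W[230:590,390:750]=crop(I["top"],285,125,405,245,3)
cv2.imwrite("pics/s11.png",W); print(observe()["time"],observe()["wrist_force"])
E
```

```text
time: 52.65
tcp_pos: [0.4498, -0.2716, 0.2727]
orientation: [1.0, -0.001, 0.001, -0.0]
wrist_force: [0.6, 0.6, -0.3]
opening: 0.0006
gripper_force: 0.0
52.75 [-0.07654667 -0.19597731  0.00695148]
```

View pics/s11.png

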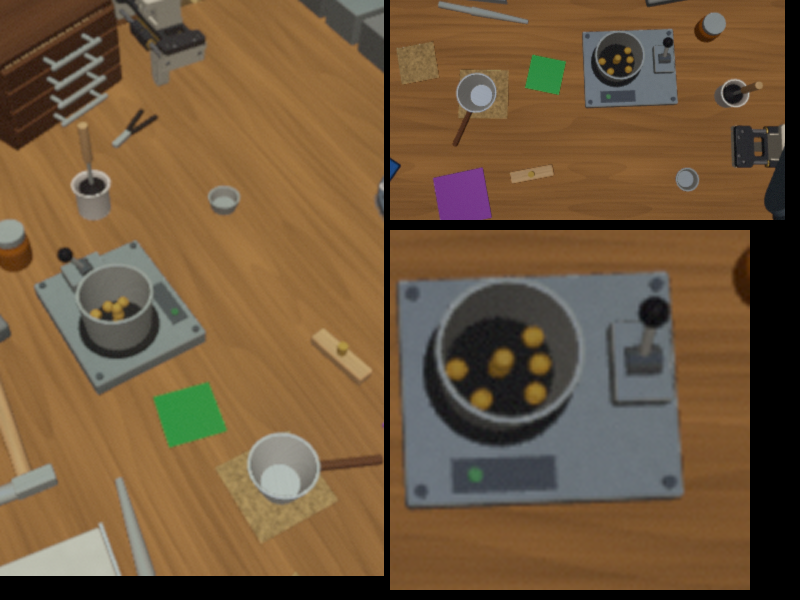

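The switch ball now leans to the back, at crop (654,312). The castings are all in the bowl, and the cup and brush stand in place with the robot clear.

```bash
python3 -c "
from plant import *
print(sign_off())"
```

```text
the job is handed in; nothing more can be done
None
```

The job is handed in at about 53 s: bowl scrubbed with three strokes, brush back in its pot, cup castings and the three bench castings put in the bowl, cup upright on its cork pad, and switch pushed to its on stop. The last picture shows the bench clear; five castings lie separately in the bowl and the three bench ones are stacked in the middle, where I could make out only two.

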